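# Load two cartons into a gravity roller rack

### The job

Restock the sloped roller rack: set the green-banded carton lengthwise on the rollers in the yellow mouth at the upper end, let go and let it roll down to the red stop by itself. Once it has come to rest there, load the orange-banded carton the same way so that it rolls down and comes to rest against the green one. Set the cartons down gently rather than dropping them, do not carry or push them down the lane, keep them upright and leave the other things on the table alone.

Things in the scene. Friction and masses are not known exactly. Their poses are not given: they have to be found in the camera images.
- carton_green: White carton with a green band round it and a green panel on top, to be loaded first: carton, rigid box 112 long x 56 wide x 75 high mm, about 0.35 kg, standing on its 112 x 56 base. Origin: centre of its underside; x along its 112 mm length, y along its 56 mm width, z up. Both ends are alike. May be pinched firmly across its width.
- carton_orange: White carton with an orange band round it and an orange panel on top, to be loaded second: the same kind of carton, rigid box 112 long x 56 wide x 75 high mm, about 0.35 kg, standing on its 112 x 56 base. Origin: centre of its underside; x along its 112 mm length, y along its 56 mm width, z up. Both ends are alike. May be pinched firmly across its width.
- lane: Sloped lane of the fixed rack: 16 free grey rollers, 18 mm across, 26 mm apart, between slippery guide rails 70 mm apart that stand 13 mm above the roller tops. Origin: on the plane of the roller tops, mid-width, at the red stop's face (lower end, 32 mm above the table). x points up the lane (rises 0.17 rad, to 103 mm above the table at the upper end, x = 0.42), y across, z normal to the rollers.
- load_point (a point): Loading point near the upper end: on the plane of the roller tops, mid-width, 325 mm up the lane from the stop. Yellow plates, also 13 mm above the rollers, form the mouth 236 to 420 mm up the lane; its gap widens from 70 to 92 mm. Set the centre of a carton's underside here; fingers must not touch a carton on the rollers whose centre is less than 250 mm up the lane.
- stop_point (a point): Middle of the red stop's face at roller level, the lower end of the lane; the stop stands 27 mm above the roller tops. A released carton starts rolling at once and takes about 1 to 4 s to the stop. At rest the first carton's underside centre is 56 mm up the lane from here, the second's 168 mm. The rack is about 435 long x 105 wide mm, with nothing above it.
- timer: Bystander: white kitchen timer with red dial, 68 mm across, 36 high, at the left near the table edge (another one far behind is fixed). Origin at the centre of its underside.
- scraper: Bystander: steel bench scraper with a blue grip, lying flat, 89 x 124 mm, 18 high. Origin at the centre of its underside.
- red_bowl: Bystander: red bowl, 150 mm across, 60 high. Origin at the centre of its underside.
There are look-alikes about, which are no part of the job. What is shaped like the carton_orange but pink is not meant.

How it is judged:
By the outcome, as a careful person would: the job done as asked, in the order asked, and still so for the second after the job is handed in, with the robot touching nothing.
It also fails if it takes over 64 s, if anything falls off the work surface, if the arm or the gripper's body presses on something with over 40 N, if the wrist force passes 120 N, or if a joint passes its speed limit or range.

### The arm

A 6-joint arm with a two-finger parallel gripper is mounted at the origin on a cart in front of the work surface, level with it; the furniture and walls round the work are solid. World frame = base frame: x ahead of the robot, y to its left, z up, the work surface at z = 0. Lengths are in m, angles in rad, forces in N, time in s.
With the tool pointing down it reaches from about 0.375 to 0.9 m from the base axis. Payload 3.1 kg.
Tool frame: the origin (TCP) lies at the very end of the fingers, on their centre line; the grasp point (between the pads) lies 19 mm behind it (grip_depth is the distance from the TCP to the grasp point, in m); z points along the fingers, y is the line along which they close (so a half turn about z gives the same grasp; the last joint's range is limited). The gripper opens to 85 mm and grips with 20 to 120 N. Pads are 22 mm wide; open, the fingers measure 114 mm over their backs; the gripper's body (76 mm by 85 mm) begins 54 mm behind the grasp point. The pads swing forward as they close: fully open they stand 13 mm farther back than shut.
Start: joints at [1.157, 0.527, 1.433, -0, 1.181, -0.178], TCP at [0.146, 0.608, 0.231] pointing down, gripper open.
Joint ranges: [-3.08, 3.08], [-0.75, 2.2], [0.22, 2.44], [-1.43, 4.57], [0, 2.65], [-2.85, 2.85]. Speed limits (rad/s): [2.79, 2.79, 3.14, 3.14, 3.14, 3.14].

### API

Orientations are given as a unit quaternion [x, y, z, w].
In Python, from station import * gives the robot as it stands.
- The arm moves only by the tool apply_moves, never from a script. Its argument "plan" is a list of rows, each a list of 7 numbers: the shift along the tool's x, y, z in m, then the turn, a rotation vector about the tool's x, y, z in rad, then the gripper command: -1 is fully open, 1 is shut, values between are in proportion. In form: [[dx, dy, dz, wx, wy, wz, jaw], ...]. A call has 1 to 8 rows; each row shifts and turns the commanded pose from where the row before left it, along the tool's axes as they then stand; what a row does not reach is not made up. A row lasts 1/8 s, in which the tool goes at most 62.5 mm and 10.7 degrees, less where a joint would pass 70% of its speed; a pose out of reach is approached as far as the arm can. A call is refused whole if a number of a shift passes 0.0625 or a number of a turn 0.188, either way. A call with a gripper value outside its range is refused whole. The fingers move at their own pace and stop on an object; "force" is the grip in N (left out, the last holds). Time passes only in rows, so rows that do not move let the fingers close. It gives the time, the measured TCP pose, the force, the opening and the grip force at its end, in the units of the state.
- sense(): the state, without advancing time (a new reading comes with each control period).
- snapshot(name): name is "side" or "top" or "wrist"; returns the picture (384x512x3 uint8, red, green, blue); there is no depth.
- calibration(name): a dict with "camera_matrix" (3x3 intrinsics, pixels), "R" (3x3) and "t" (3): a world point X has camera coordinates R X + t; the wrist camera has in their place "mount" (4x4, takes a point from camera to tool coordinates, whose origin is the TCP and whose axes are the flange's). Camera axes: x right, y down, z forward; pixel columns grow to the right and rows downward; lengths in m; the calibration is good to about 2 mm. A picture is of the moment at which its call begins: read the wrist's pose just before it. calibration takes no time and is no camera call.
- sign_off(): hands the job in; it is judged then, once.
The state is a dict: "t": time; "q": joint angles; "qd": joint speeds; "tau": joint torques, N m; "tcp_pos": TCP position; "tool_rot": TCP orientation; "force": force on the tool from outside, world axes, zero at the start; "ft_torque": the same for the moment, N m; "finger_gap": opening from 0.0 (shut) to 1.0 (fully open); "gripper_force": force on a finger pad.
Only numpy, scipy, OpenCV 4.12 (cv2) and the standard library are available. Lean on these libraries where they do the work, as an engineer would, in place of code of your own. Each camera call takes 0.05 s, during which the arm holds its last target. There are 200 camera calls.

## Working session

There is one attempt and no reset: what is moved stays moved. The work goes in short steps, Python scripts to look and compute and a tool call to move; the robot and the scene stay as the last step left them, time stands still between calls to the robot, and variables do not carry over. Pictures are saved under pics/ and viewed, at most 10 in all, crops included, and the job is handed in when it is done.

Besides the shell and the picture viewer there is one more tool, called after ">>>" by a JSON object that holds its "name" and its "arguments". apply_moves: Moves the arm, as the interface text tells. Its arguments: {"type":"object","properties":{"plan":{"type":"array"},"force":{"type":"number"}},"required":["plan"]}

```bash
mkdir -p pics; python3 - <<'E'
from station import *
import cv2, numpy as np
for n in ["top","side"]:
    cv2.imwrite(f"pics/{n}0.png",snapshot(n)[:,:,::-1])
    c=calibration(n); print(n,np.round(c["camera_matrix"],1).tolist(),np.round(c["R"],3).tolist(),np.round(c["t"],3).tolist())
s=sense(); print(s["t"],s["tcp_pos"],s["tool_rot"],s["q"]); print(np.round(calibration("wrist")["mount"],3))
a=cv2.imread("pics/top0.png");b=cv2.imread("pics/side0.png")
cv2.imwrite("pics/v0.png",cv2.resize(a,(800,600)))
cv2.imwrite("pics/v1.png",cv2.resize(b,(800,600)))
E
```

```text
top [[381.9, 0.0, 251.4], [0.0, 381.9, 196.5], [0.0, 0.0, 1.0]] [[-0.026, -1.0, 0.011], [-0.996, 0.025, -0.083], [0.082, -0.013, -0.997]] [-0.003, 0.602, 1.541]
side [[471.5, 0.0, 249.7], [0.0, 471.5, 183.2], [0.0, 0.0, 1.0]] [[0.081, -0.997, 0.012], [-0.864, -0.076, -0.497], [0.497, 0.03, -0.867]] [-0.071, 0.572, 1.196]
0.1 [0.14569916 0.60712209 0.23042519] [ 1.17624353e-01  9.93057678e-01 -9.34095423e-04 -2.95685813e-04] [ 1.15652538e+00  5.28384020e-01  1.43377303e+00  2.15931518e-05
  1.18139506e+00 -1.78484474e-01]
[[ 0.    -0.946 -0.325  0.083]
 [ 1.     0.     0.    -0.   ]
 [-0.    -0.325  0.946 -0.142]
 [ 0.     0.     0.     1.   ]]
```

View pics/v0.png

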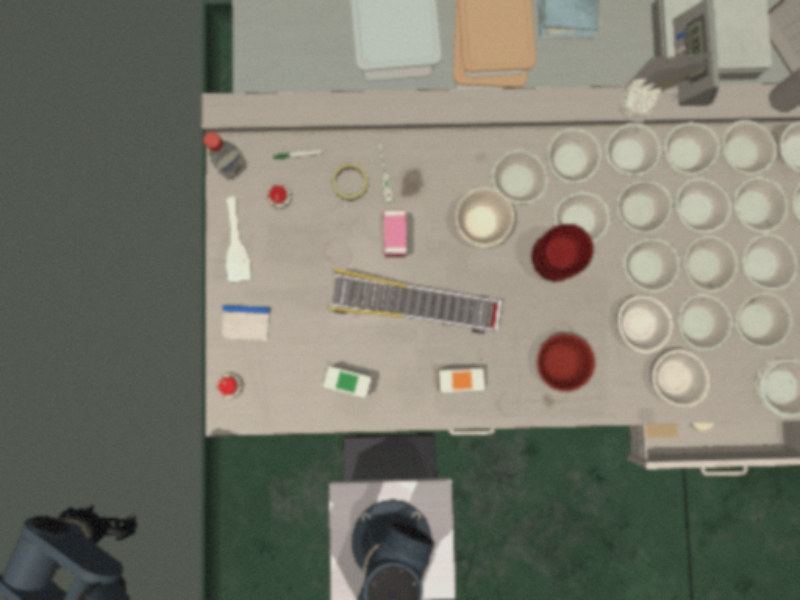

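View pics/v1.png

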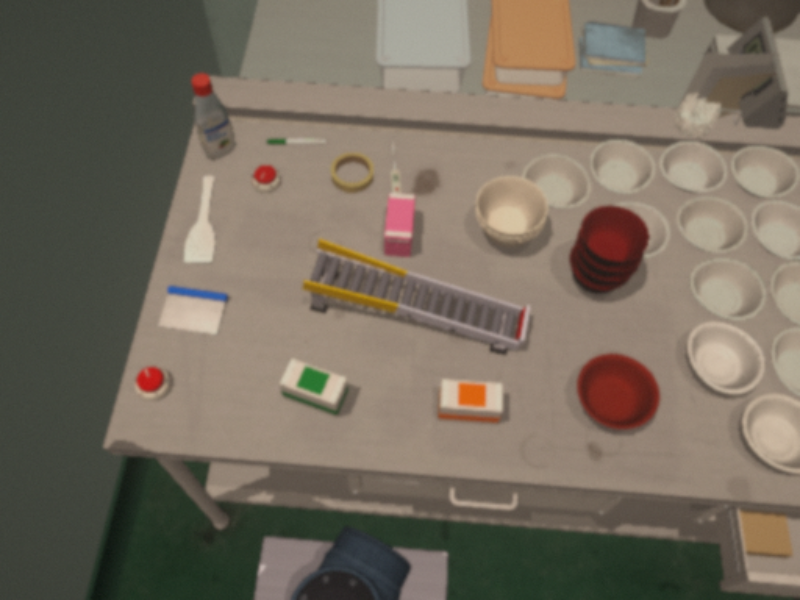

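Candidates (800x600 top view): the green carton is at (348,381). The orange-banded carton is at (462,380), and the pink look-alike at (396,233) is rejected. The orange-brown boards at (495,35) are background. The rack's yellow mouth is at left (365,290), with the red stop at (497,314).

```bash
cat > h.py <<'E'
from station import *
import cv2, numpy as np
from scipy.spatial.transform import Rotation as Rn
def cam(n,s=None):
    c=calibration(n);K=np.array(c["camera_matrix"])
    if n!="wrist": return K,np.array(c["R"]),np.array(c["t"])
    T=np.eye(4);T[:3,:3]=Rn.from_quat(s["tool_rot"]).as_matrix();T[:3,3]=s["tcp_pos"]
    W=np.linalg.inv(T@np.array(c["mount"]));return K,W[:3,:3],W[:3,3]
def ray(C,uv):
    K,R,t=C;uv=np.atleast_2d(np.asarray(uv,float))
    d=np.c_[uv,np.ones(len(uv))]@np.linalg.inv(K).T@R
    return -R.T@t,d
def onz(C,uv,z):
    o,d=ray(C,uv);return o+d*((z-o[2])/d[:,2])[:,None]
def proj(C,X):
    K,R,t=C;p=(np.atleast_2d(X)@R.T+t)@K.T;return p[:,:2]/p[:,2:]
def tri(C1,u1,C2,u2):
    A=[];b=[]
    for C,u in((C1,u1),(C2,u2)):
        o,d=ray(C,u);d=d[0]/np.linalg.norm(d[0]);P=np.eye(3)-np.outer(d,d);A.append(P);b.append(P@o)
    return np.linalg.lstsq(np.vstack(A),np.hstack(b),rcond=None)[0]
def blobs(img,lo,hi,amin=8):
    m=cv2.inRange(cv2.cvtColor(img,cv2.COLOR_BGR2HSV),lo,hi)
    n,l,st,ce=cv2.connectedComponentsWithStats(m)
    return [(int(st[i,4]),ce[i].round(1).tolist(),st[i,:4].tolist()) for i in range(1,n) if st[i,4]>=amin],l
E
python3 - <<'E'
from h import *
for n in ["top","side"]:
    im=cv2.imread(f"pics/{n}0.png")
    for nm,lo,hi in [("green",(50,90,60),(80,255,255)),("orange",(6,150,150),(16,255,255)),("yellow",(18,110,90),(32,255,255)),("red",(170,120,90),(180,255,255)),("red0",(0,150,90),(5,255,255)),("pink",(160,60,150),(176,255,255))]:
        b,_=blobs(im,lo,hi,12); print(n,nm,sorted(b,reverse=True)[:7])
    C=cam(n)
im=cv2.imread("pics/top0.png")
print(im[240,222:250].tolist()); print(im[225:260,295].tolist())
cv2.imwrite("pics/crop.png",cv2.resize(im[160:270,195:330],None,fx=5.5,fy=5.5,interpolation=cv2.INTER_CUBIC))
E
```

```text
top green [(97, [221.6, 244.1], [216, 239, 12, 11])]
top orange [(93, [295.3, 242.9], [290, 239, 11, 9])]
top yellow [(73, [236.3, 177.4], [215, 173, 44, 11]), (26, [246.3, 200.2], [237, 199, 20, 3]), (24, [217.3, 197.9], [211, 197, 14, 3])]
top red []
top red0 [(839, [361.8, 230.0], [345, 214, 35, 35]), (403, [359.9, 160.2], [349, 149, 23, 23]), (89, [145.4, 246.6], [140, 242, 11, 10]), (76, [177.6, 123.7], [173, 119, 10, 10]), (66, [136.1, 90.6], [131, 86, 11, 10]), (15, [375.0, 151.7], [372, 149, 6, 7])]
top pink [(269, [252.6, 147.6], [246, 138, 14, 20])]
side green [(214, [199.9, 243.1], [191, 235, 19, 17]), (25, [177.2, 90.1], [172, 89, 10, 3])]
side orange [(232, [302.0, 252.2], [294, 245, 17, 15])]
side yellow [(464, [223.7, 189.1], [194, 179, 61, 21]), (337, [229.9, 164.2], [203, 153, 58, 24]), (180, [225.2, 111.8], [213, 99, 25, 24])]
side red [(297, [255.9, 137.1], [248, 128, 17, 19]), (105, [254.0, 158.8], [247, 155, 15, 8])]
side red0 [(1675, [394.8, 249.3], [370, 227, 52, 47]), (719, [392.0, 150.0], [376, 133, 38, 34]), (194, [95.8, 242.4], [88, 235, 17, 15]), (140, [12
[... 528 characters left out ...]
, 161, 169], [156, 172, 182], [159, 174, 184], [159, 173, 184], [160, 174, 183], [160, 176, 185], [156, 173, 183]]
[[153, 169, 177], [151, 166, 175], [148, 164, 174], [145, 160, 169], [147, 163, 172], [147, 159, 170], [146, 162, 172], [136, 150, 157], [110, 120, 129], [96, 106, 114], [100, 111, 124], [134, 154, 171], [149, 178, 208], [116, 158, 219], [76, 134, 219], [67, 133, 221], [65, 131, 220], [64, 130, 219], [69, 134, 222], [66, 133, 220], [65, 131, 220], [68, 133, 220], [77, 138, 221], [106, 154, 220], [147, 180, 217], [160, 183, 201], [156, 172, 183], [152, 167, 177], [154, 169, 180], [151, 168, 178], [152, 169, 178], [151, 169, 177], [148, 163, 173], [151, 166, 176], [155, 170, 180]]
```

View pics/crop.png

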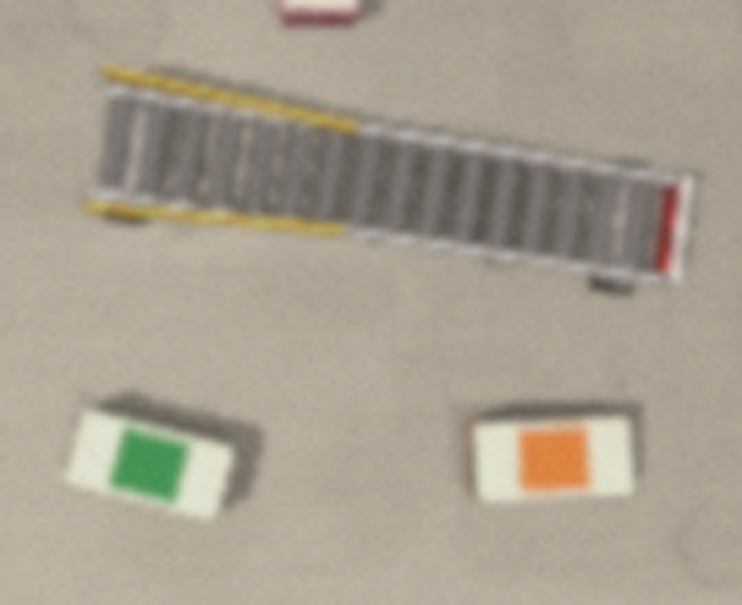

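The crop confirms the choice: green panel at (150,464), orange panel at (555,459). The lane runs from the yellow mouth at (100,140) to the red stop at (665,228).

```bash
python3 - <<'E'
from h import *
C=cam("top");S=cam("side");f=lambda p:np.array(p,float)/5.5+[194.6,159.6]
def quad(p):
    P=onz(C,f(p),.075);c=P.mean(0);e=P[1]-P[0]+P[2]-P[3];w=P[3]-P[0]+P[2]-P[1]
    print(c.round(4),"yaw",np.degrees(np.arctan2(e[1],e[0])).round(1),np.degrees(np.arctan2(w[1],w[0])).round(1),"L",np.linalg.norm(e)/2,"W",np.linalg.norm(w)/2)
quad([(85,408),(233,450),(213,520),(66,482)]); quad([(472,424),(632,414),(635,495),(480,502)])
print("panels",onz(C,[(221.6,244.1),(295.3,242.9)],.075).round(4).tolist(),onz(S,[(199.9,243.1),(302,252.2)],.075).round(4).tolist())
up=onz(C,f([(107,72),(88,208)]),.116);mid=onz(C,f([(355,128),(342,230)]),.085);st=onz(C,f([(668,183),(656,272)]),.050)
for n,P in(("up",up),("mid",mid),("stop",st)): print(n,P.round(4).tolist(),P.mean(0).round(4),np.linalg.norm(P[1]-P[0]))
a=up.mean(0);b=st.mean(0);print("yaw up",np.degrees(np.arctan2(*(a-b)[[1,0]])),"len",np.linalg.norm((a-b)[:2]))
b=mid.mean(0);print("yaw up-mid",np.degrees(np.arctan2(*(a-b)[[1,0]])))
b=st.mean(0);a=mid.mean(0);print("yaw mid-stop",np.degrees(np.arctan2(*(a-b)[[1,0]])))
print(proj(S,np.vstack([up,mid])))
print(onz(C,[145.4,246.6],.036), Rn.from_quat(sense()["tool_rot"]).as_matrix().round(3))
E
```

```text
[0.4129 0.1036 0.075 ] yaw -106.6 163.6 L 0.10907252437698935 W 0.05277774315319164
[ 0.4098 -0.1861  0.075 ] yaw -88.4 -178.0 L 0.11299568666970584 W 0.056576938318952885
panels [[0.4131, 0.1042, 0.075], [0.4102, -0.1855, 0.075]] [[0.4125, 0.1046, 0.075], [0.4099, -0.1854, 0.075]]
up [[0.6903, 0.1253, 0.116], [0.5945, 0.1403, 0.116]] [0.6424 0.1328 0.116 ] 0.09695814765779946
mid [[0.65, -0.0494, 0.085], [0.5767, -0.0381, 0.085]] [ 0.6134 -0.0438  0.085 ] 0.07410524180251474
stop [[0.6078, -0.2797, 0.05], [0.5426, -0.2683, 0.05]] [ 0.5752 -0.274   0.05  ] 0.06620898487535672
yaw up 80.6190499572838 len 0.412277114870731
yaw up-mid 80.66332179555535
yaw mid-stop 80.58510020333046
[[204.24223545 153.15025786]
 [195.02953901 179.73036133]
 [259.98253428 173.95197917]
 [254.477891   194.62546287]]
[[0.40960798 0.41244307 0.036     ]] [[-0.972  0.234 -0.001]
 [ 0.234  0.972 -0.002]
 [ 0.    -0.002 -1.   ]]
```

```bash
cat >> h.py <<'E'
def pose(psi,pitch=0):
    "tool down, y at yaw psi deg, then tilted about tool y by pitch rad"
    p=np.radians(psi);y=[np.cos(p),np.sin(p),0];z=[0,0,-1]
    return Rn.from_matrix(np.c_[np.cross(y,z),y,z])*Rn.from_rotvec([0,pitch,0])
def plan(P,R,n,start=None):
    s=sense();p0=np.array(s["tcp_pos"]);r0=Rn.from_quat(s["tool_rot"])
    if start: p0,r0=start
    w=(r0.inv()*R).as_rotvec();r=r0
    for i in range(n):
        print(i,np.round(r.inv().apply((P-p0)/n),4).tolist(),np.round(w/n,4).tolist());r=r*Rn.from_rotvec(w/n)
E
python3 - <<'E'
from h import *
plan(np.array([.413,.104,.19]),pose(-16.5),13)
E
```

```text
0 [-0.029, -0.0328, 0.0032] [-0.0001, 0.0001, 0.1248]
1 [-0.0329, -0.029, 0.0032] [-0.0001, 0.0001, 0.1248]
2 [-0.0362, -0.0246, 0.0031] [-0.0001, 0.0001, 0.1248]
3 [-0.039, -0.0199, 0.0031] [-0.0001, 0.0001, 0.1248]
4 [-0.0412, -0.0149, 0.0031] [-0.0001, 0.0001, 0.1248]
5 [-0.0427, -0.0097, 0.0031] [-0.0001, 0.0001, 0.1248]
6 [-0.0436, -0.0043, 0.0031] [-0.0001, 0.0001, 0.1248]
7 [-0.0438, 0.0012, 0.0031] [-0.0001, 0.0001, 0.1248]
8 [-0.0433, 0.0066, 0.0031] [-0.0001, 0.0001, 0.1248]
9 [-0.0422, 0.012, 0.0031] [-0.0001, 0.0001, 0.1248]
10 [-0.0403, 0.0171, 0.0031] [-0.0001, 0.0001, 0.1248]
11 [-0.0379, 0.022, 0.0031] [-0.0001, 0.0001, 0.1248]
12 [-0.0348, 0.0266, 0.0031] [-0.0001, 0.0001, 0.1248]
```

>>> {"name": "apply_moves", "arguments": {"plan": [[-0.029, -0.033, 0.003, 0, 0, 0.125, -1], [-0.033, -0.029, 0.003, 0, 0, 0.125, -1], [-0.036, -0.025, 0.003, 0, 0, 0.125, -1], [-0.039, -0.02, 0.003, 0, 0, 0.125, -1], [-0.041, -0.015, 0.003, 0, 0, 0.125, -1], [-0.043, -0.01, 0.003, 0, 0, 0.125, -1], [-0.044, -0.004, 0.003, 0, 0, 0.125, -1], [-0.044, 0.001, 0.003, 0, 0, 0.125, -1]]}}

```text
t: 1.1
tcp_pos: [0.3103, 0.2954, 0.2071]
tool_rot: [0.581, 0.814, -0.0, 0.0]
force: [-1.2, -0.0, 0.0]
finger_gap: 1.002
gripper_force: 0.0
```

>>> {"name": "apply_moves", "arguments": {"plan": [[-0.043, 0.007, 0.003, 0, 0, 0.125, -1], [-0.042, 0.012, 0.003, 0, 0, 0.125, -1], [-0.04, 0.017, 0.003, 0, 0, 0.125, -1], [-0.038, 0.022, 0.003, 0, 0, 0.125, -1], [-0.035, 0.027, 0.003, 0, 0, 0.125, -1], [0, 0, 0, 0, 0, 0, -1]]}}

```text
t: 1.85
tcp_pos: [0.4147, 0.1014, 0.1921]
tool_rot: [0.803, 0.596, 0.0, 0.0]
force: [0.0, 0.0, 0.2]
finger_gap: 1.003
gripper_force: 0.0
```

```bash
python3 - <<'E'
from h import *
s=sense();im=snapshot("wrist")[:,:,::-1].copy();cv2.imwrite("pics/w1.png",im)
print(s["t"],s["tcp_pos"],Rn.from_quat(s["tool_rot"]).as_matrix().round(3).tolist())
C=cam("wrist",s)
b,l=blobs(im,(50,90,50),(85,255,255),200);b.sort(reverse=True);print(b[:3])
m=(l==l[int(b[0][1][1]),int(b[0][1][0])]).astype(np.uint8)
cs=max(cv2.findContours(m,0,2)[0],key=cv2.contourArea)
P=onz(C,cs[:,0,:],.075);r=cv2.minAreaRect((P[:,:2]*1000).astype(np.float32));print("panel",r)
hsv=cv2.cvtColor(im,cv2.COLOR_BGR2HSV)
E
```

```text
1.85 [0.41467    0.10140803 0.1921156 ] [[0.291, 0.957, 0.001], [0.957, -0.291, -0.0], [-0.0, 0.001, -1.0]]
[(2545, [247.4, 178.0], [222, 152, 50, 53])]
panel ((413.21435546875, 102.96367645263672), (46.30225372314453, 40.41519546508789), 73.94772338867188)
```

View pics/w1.png

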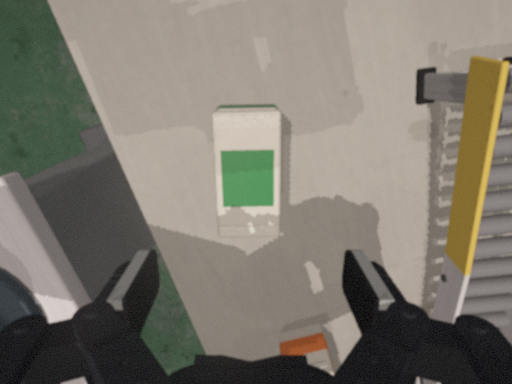

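The wrist view shows the green carton square between the fingers, with its panel at (247,178). The orange carton is below at (305,345) and the yellow mouth plate is at right. Next I descend and grip.

>>> {"name": "apply_moves", "arguments": {"plan": [[0.0015, -0.002, 0.03, 0, 0, 0.01, -1], [0, 0, 0.045, 0, 0, 0, -1], [0, 0, 0.045, 0, 0, 0, -1], [0, 0, 0.03, 0, 0, 0, -1], [0, 0, 0.017, 0, 0, 0, -1], [0, 0, 0, 0, 0, 0, 0.6], [0, 0, 0, 0, 0, 0, 1], [0, 0, 0, 0, 0, 0, 1]], "force": 45}}

```text
t: 2.9
tcp_pos: [0.4114, 0.106, 0.0261]
tool_rot: [0.805, 0.594, 0.0, 0.0]
force: [0.9, 0.5, -2.7]
finger_gap: 0.654
gripper_force: 48.1
```

>>> {"name": "apply_moves", "arguments": {"plan": [[0, 0, 0, 0, 0, 0, 1], [0, 0, 0, 0, 0, 0, 1]]}}

```text
t: 3.15
tcp_pos: [0.4114, 0.1059, 0.026]
tool_rot: [0.805, 0.594, 0.0, 0.0]
force: [-0.7, 3.7, 5.6]
finger_gap: 0.65
gripper_force: 49.1
```

```bash
python3 - <<'E'
from h import *
s=sense();p=np.array(s["tcp_pos"]);r=Rn.from_quat(s["tool_rot"])
n=np.array([-.0276,-.1669,.9856]);T=np.array([.6271,.0402,.1129])
p1=p+[0,0,.145]
plan(T+.05*n,pose(-9.4,.17),7,(p1,r))
E
```

```text
0 [-0.0011, 0.0324, 0.0013] [0.0018, 0.0242, -0.0193]
1 [-0.0017, 0.0324, 0.0012] [0.0018, 0.0242, -0.0193]
2 [-0.0024, 0.0323, 0.0011] [0.0018, 0.0242, -0.0193]
3 [-0.003, 0.0323, 0.001] [0.0018, 0.0242, -0.0193]
4 [-0.0037, 0.0322, 0.0008] [0.0018, 0.0242, -0.0193]
5 [-0.0043, 0.0321, 0.0007] [0.0018, 0.0242, -0.0193]
6 [-0.0049, 0.032, 0.0005] [0.0018, 0.0242, -0.0193]
```

>>> {"name": "apply_moves", "arguments": {"plan": [[0, 0, -0.015, 0, 0, 0, 1], [0, 0, -0.03, 0, 0, 0, 1], [0, 0, -0.04, 0, 0, 0, 1], [0, 0, -0.04, 0, 0, 0, 1], [0, 0, -0.02, 0, 0, 0, 1]]}}

```text
t: 3.78
tcp_pos: [0.4115, 0.1055, 0.172]
tool_rot: [0.805, 0.593, 0.001, 0.001]
force: [0.2, -0.1, -3.9]
finger_gap: 0.651
gripper_force: 49.3
```

>>> {"name": "apply_moves", "arguments": {"plan": [[-0.001, 0.032, 0.001, 0.002, 0.024, -0.019, 1], [-0.002, 0.032, 0.001, 0.002, 0.024, -0.019, 1], [-0.002, 0.032, 0.001, 0.002, 0.024, -0.019, 1], [-0.003, 0.032, 0.001, 0.002, 0.024, -0.019, 1], [-0.004, 0.032, 0.001, 0.002, 0.024, -0.019, 1], [-0.004, 0.032, 0.001, 0.002, 0.024, -0.019, 1], [-0.005, 0.032, 0.001, 0.002, 0.024, -0.019, 1], [0, 0, 0, 0, 0, 0, 1]]}}

```text
t: 4.78
tcp_pos: [0.6257, 0.03, 0.1596]
tool_rot: [0.761, 0.643, 0.063, -0.055]
force: [0.2, -0.4, -3.5]
finger_gap: 0.653
gripper_force: 49.3
```

```bash
python3 - <<'E'
from h import *
s=sense();im=snapshot("wrist")[:,:,::-1].copy();cv2.imwrite("pics/w2.png",im)
sd=snapshot("side")[:,:,::-1].copy();cv2.imwrite("pics/s2.png",sd)
C=cam("wrist",s);S=cam("side")
print(s["t"],s["tcp_pos"],Rn.from_quat(s["tool_rot"]).as_matrix().round(3).tolist(),s["force"])
P0=np.array([.5752,-.2734,.032]);d=np.array([.1633,.9866,0]);ex=d*np.cos(.17)+[0,0,np.sin(.17)];ey=np.array([-.9866,.1633,0]);ez=np.cross(ex,ey)
pts=[P0+x*ex+y*ey+.013*ez for x,y in[(.236,.035),(.236,-.035),(.42,.046),(.42,-.046),(0,.035),(0,-.035)]]
for c,i in((C,im),(S,sd)):
    for u in proj(c,np.array(pts)): cv2.circle(i,tuple(int(round(v)) for v in u),2,(255,0,255),-1)
cv2.imwrite("pics/v2.png",np.hstack([cv2.resize(im,(512,384)),cv2.resize(sd[110:260,170:350],(288,240)).repeat(1,0) if 0 else cv2.copyMakeBorder(cv2.resize(sd[120:230,180:290],(288,288)),0,96,0,0,0)]))
E
```

```text
4.775 [0.62574915 0.02999539 0.15964733] [[0.166, 0.986, 0.026], [0.972, -0.168, 0.165], [0.167, -0.002, -0.986]] [ 0.24404449 -0.40837769 -3.47184815]
```

View pics/v2.png

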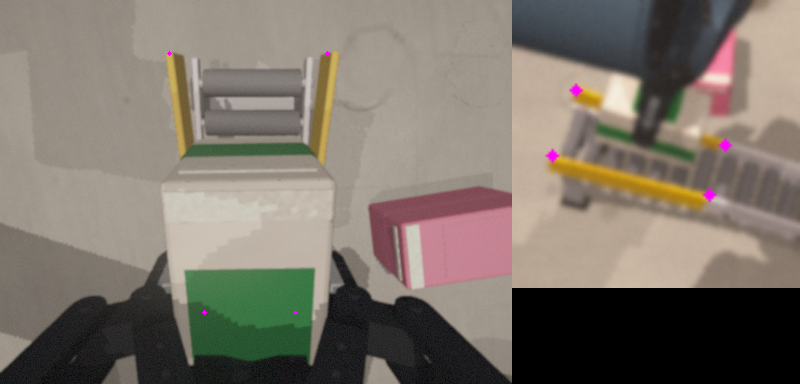

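The wrist view shows the carton central over the mouth. The plate ends are at (170,53) and (334,53), about 2 mm to the right of my estimate, and the yaw is aligned. I'll correct by 2 mm and lower.

>>> {"name": "apply_moves", "arguments": {"plan": [[0.002, 0.002, 0.012, 0, 0, 0, 1], [0, 0, 0.015, 0, 0, 0, 1], [0, 0, 0.01, 0, 0, 0, 1], [0, 0, 0.005, 0, 0, 0, 1], [0, 0, 0, 0, 0, 0, 1]]}}

```text
t: 5.5
tcp_pos: [0.627, 0.0407, 0.1191]
tool_rot: [0.761, 0.644, 0.063, -0.056]
force: [-0.1, 0.1, -4.0]
finger_gap: 0.65
gripper_force: 49.3
```

```bash
python3 - <<'E'
from h import *
s=sense();print(s["t"],s["tcp_pos"],s["force"])
n=np.array([-.0276,-.1669,.9856]);T=np.array([.6271,.0402,.1129]);r=Rn.from_quat(s["tool_rot"])
print("tool delta to T",r.inv().apply(T-s["tcp_pos"]).round(4))
E
```

```text
5.5 [0.62704331 0.04074226 0.11905724] [-0.12146603  0.12030728 -3.96622264]
tool delta to T [-0.0015  0.0002  0.006 ]
```

>>> {"name": "apply_moves", "arguments": {"plan": [[0, 0, 0.002, 0, 0, 0, 1], [0, 0, 0.0015, 0, 0, 0, 1], [0, 0, 0, 0, 0, 0, 1]]}}

```text
t: 5.88
tcp_pos: [0.6275, 0.0411, 0.1163]
tool_rot: [0.761, 0.643, 0.063, -0.055]
force: [0.6, 0.3, -2.6]
finger_gap: 0.651
gripper_force: 49.3
```

>>> {"name": "apply_moves", "arguments": {"plan": [[0, 0, 0.001, 0, 0, 0, 1], [0, 0, 0, 0, 0, 0, 1]]}}

```text
t: 6.12
tcp_pos: [0.6274, 0.0413, 0.1152]
tool_rot: [0.761, 0.644, 0.063, -0.055]
force: [-0.3, -0.2, -2.8]
finger_gap: 0.649
gripper_force: 49.3
```

>>> {"name": "apply_moves", "arguments": {"plan": [[0, 0, 0.001, 0, 0, 0, 1], [0, 0, 0, 0, 0, 0, 1]]}}

```text
t: 6.38
tcp_pos: [0.6274, 0.0415, 0.1141]
tool_rot: [0.761, 0.644, 0.063, -0.055]
force: [0.1, 0.4, -3.4]
finger_gap: 0.651
gripper_force: 49.3
```

>>> {"name": "apply_moves", "arguments": {"plan": [[0, 0, 0.001, 0, 0, 0, 1], [0, 0, 0, 0, 0, 0, 1]]}}

```text
t: 6.62
tcp_pos: [0.6276, 0.0416, 0.1134]
tool_rot: [0.761, 0.643, 0.063, -0.055]
force: [0.0, -0.3, -1.6]
finger_gap: 0.652
gripper_force: 49.5
```

>>> {"name": "apply_moves", "arguments": {"plan": [[0, 0, 0.001, 0, 0, 0, 1], [0, 0, 0, 0, 0, 0, 1]]}}

```text
t: 6.88
tcp_pos: [0.6276, 0.0417, 0.1132]
tool_rot: [0.761, 0.644, 0.064, -0.055]
force: [-2.0, -0.7, 4.7]
finger_gap: 0.651
gripper_force: 50.0
```

>>> {"name": "apply_moves", "arguments": {"plan": [[0, 0, 0.001, 0, 0, 0, 1], [0, 0, 0, 0, 0, 0, 1]]}}

```text
t: 7.12
tcp_pos: [0.6276, 0.0417, 0.1132]
tool_rot: [0.761, 0.644, 0.064, -0.055]
force: [-4.8, -2.3, 10.9]
finger_gap: 0.649
gripper_force: 50.7
```

Contact is made. I'll ease back 1 mm and release.

>>> {"name": "apply_moves", "arguments": {"plan": [[0, 0, -0.001, 0, 0, 0, 1], [0, 0, 0, 0, 0, 0, -1], [0, 0, 0, 0, 0, 0, -1], [0, 0, 0, 0, 0, 0, -1], [0, 0, 0, 0, 0, 0, -1]]}}

```text
t: 7.75
tcp_pos: [0.6276, 0.0419, 0.112]
tool_rot: [0.761, 0.644, 0.063, -0.055]
force: [-0.3, 0.2, 0.5]
finger_gap: 1.002
gripper_force: 0.0
```

```bash
python3 - <<'E'
from h import *
s=sense();print(s["t"],s["tcp_pos"],s["force"],s["finger_gap"])
im=snapshot("side")[:,:,::-1].copy();cv2.imwrite("pics/s3.png",im);print(blobs(im,(50,90,50),(85,255,255),30)[0])
E
```

```text
7.75 [0.62758894 0.04186558 0.11202124] [-0.25785731  0.16767554  0.45489111] 1.001754088187029
[(187, [245.7, 169.7], [237, 162, 18, 16]), (69, [244.5, 185.9], [231, 182, 28, 9])]
```

```bash
python3 - <<'E'
from h import *
s=sense();r=Rn.from_quat(s["tool_rot"]);p=s["tcp_pos"]+r.apply([0,0,-.09])
plan(np.array([.410,-.1855,.19]),pose(1.8),8,(p,r))
E
```

```text
0 [-0.0304, -0.0221, -0.0037] [0.0017, -0.021, -0.0247]
1 [-0.03, -0.0229, -0.0031] [0.0017, -0.021, -0.0247]
2 [-0.0294, -0.0236, -0.0024] [0.0017, -0.021, -0.0247]
3 [-0.0289, -0.0244, -0.0018] [0.0017, -0.021, -0.0247]
4 [-0.0283, -0.0251, -0.0011] [0.0017, -0.021, -0.0247]
5 [-0.0277, -0.0258, -0.0005] [0.0017, -0.021, -0.0247]
6 [-0.0271, -0.0264, 0.0001] [0.0017, -0.021, -0.0247]
7 [-0.0264, -0.0271, 0.0008] [0.0017, -0.021, -0.0247]
```

>>> {"name": "apply_moves", "arguments": {"plan": [[0, 0, -0.02, 0, 0, 0, -1], [0, 0, -0.035, 0, 0, 0, -1], [0, 0, -0.035, 0, 0, 0, -1]]}}

```text
t: 8.18
tcp_pos: [0.625, 0.0268, 0.2015]
tool_rot: [0.761, 0.643, 0.063, -0.056]
force: [-0.5, -1.1, 0.1]
finger_gap: 0.998
gripper_force: 0.0
```

>>> {"name": "apply_moves", "arguments": {"plan": [[-0.03, -0.022, -0.004, 0.002, -0.021, -0.025, -1], [-0.03, -0.023, -0.003, 0.002, -0.021, -0.025, -1], [-0.029, -0.024, -0.002, 0.002, -0.021, -0.025, -1], [-0.029, -0.024, -0.002, 0.002, -0.021, -0.025, -1], [-0.028, -0.025, -0.001, 0.002, -0.021, -0.025, -1], [-0.028, -0.026, 0, 0.002, -0.021, -0.025, -1], [-0.027, -0.026, 0, 0.002, -0.021, -0.025, -1], [-0.026, -0.027, 0, 0.002, -0.021, -0.025, -1]]}}

```text
t: 9.18
tcp_pos: [0.41, -0.1854, 0.1909]
tool_rot: [0.695, 0.719, -0.001, -0.0]
force: [0.1, -1.2, -0.2]
finger_gap: 0.996
gripper_force: 0.0
```

>>> {"name": "apply_moves", "arguments": {"plan": [[0, 0, 0, 0, 0, 0, -1], [0, 0, 0, 0, 0, 0, -1]]}}

```text
t: 9.43
tcp_pos: [0.4112, -0.1845, 0.191]
tool_rot: [0.695, 0.719, -0.0, -0.0]
force: [-0.5, -0.1, 0.2]
finger_gap: 0.998
gripper_force: 0.0
```

```bash
python3 - <<'E'
from h import *
s=sense();im=snapshot("wrist")[:,:,::-1].copy();cv2.imwrite("pics/w4.png",im)
sd=snapshot("side")[:,:,::-1].copy();cv2.imwrite("pics/s4.png",sd);sd2=snapshot("side")[:,:,::-1]
R=Rn.from_quat(s["tool_rot"]).as_matrix()
print(s["t"],s["tcp_pos"],R.round(3).tolist());C=cam("wrist",s)
b,l=blobs(im,(5,140,100),(17,255,255),200);b.sort(reverse=True);print(b[:3])
m=(l==l[int(b[0][1][1]),int(b[0][1][0])]).astype(np.uint8)
cs=max(cv2.findContours(m,0,2)[0],key=cv2.contourArea)
P=onz(C,cs[:,0,:],.075);print("panel",cv2.minAreaRect((P[:,:2]*1000).astype(np.float32)),onz(C,b[0][1],.075),"tool yaw x",np.degrees(np.arctan2(R[1,0],R[0,0])))
for i in(sd,sd2): print(blobs(i,(50,90,50),(85,255,255),30)[0])
cv2.imwrite("pics/v4.png",np.hstack([im,cv2.copyMakeBorder(cv2.resize(sd[120:260,200:344],(288,280)),0,104,0,0,0)]))
E
```

```text
9.425 [ 0.4112101  -0.18454979  0.19095825] [[-0.033, 0.999, -0.001], [0.999, 0.033, 0.0], [0.0, -0.001, -1.0]]
[(2682, [248.6, 180.7], [224, 154, 51, 55])]
panel ((410.4451904296875, -185.86953735351562), (41.55443572998047, 47.54664611816406), 0.41896429657936096) [[ 0.41027576 -0.18498225  0.075     ]] tool yaw x 91.89849078679039
[(30, [95.2, 349.5], [90, 346, 12, 9]), (516, [115.6, 371.0], [96, 350, 46, 34]), (56, [148.0, 378.3], [142, 373, 14, 11])]
[(558, [120.1, 372.3], [96, 357, 60, 27])]
```

View pics/v4.png

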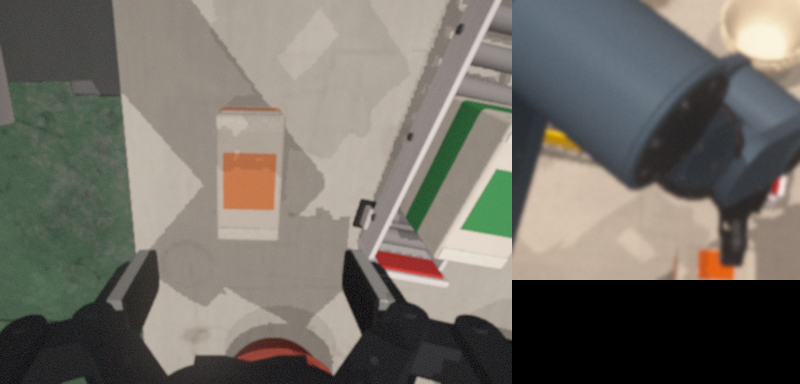

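The wrist view shows the orange carton square between the fingers (panel at 248,181). The green carton is upright in the lane at the red stop, at right. Next I grip the orange one.

>>> {"name": "apply_moves", "arguments": {"plan": [[-0.001, -0.001, 0.03, 0, 0, 0, -1], [0, 0, 0.045, 0, 0, 0, -1], [0, 0, 0.045, 0, 0, 0, -1], [0, 0, 0.03, 0, 0, 0, -1], [0, 0, 0.016, 0, 0, 0, -1], [0, 0, 0, 0, 0, 0, 0.6], [0, 0, 0, 0, 0, 0, 1], [0, 0, 0, 0, 0, 0, 1]], "force": 45}}

```text
t: 10.58
tcp_pos: [0.4099, -0.1856, 0.0254]
tool_rot: [0.695, 0.719, -0.0, -0.0]
force: [-0.6, 0.1, -4.8]
finger_gap: 0.653
gripper_force: 48.7
```

>>> {"name": "apply_moves", "arguments": {"plan": [[0, 0, 0, 0, 0, 0, 1], [0, 0, 0, 0, 0, 0, 1], [0, 0, -0.015, 0, 0, 0, 1], [0, 0, -0.03, 0, 0, 0, 1], [0, 0, -0.04, 0, 0, 0, 1], [0, 0, -0.04, 0, 0, 0, 1], [0, 0, -0.03, 0, 0, 0, 1], [0, 0, -0.02, 0, 0, 0, 1]]}}

```text
t: 11.58
tcp_pos: [0.4095, -0.1854, 0.2012]
tool_rot: [0.695, 0.719, -0.0, -0.0]
force: [-0.4, 0.1, -4.3]
finger_gap: 0.651
gripper_force: 49.2
```

```bash
python3 - <<'E'
from h import *
n=np.array([-.0276,-.1669,.9856]);T=np.array([.6276,.0417,.1132])
plan(T+.05*n,pose(-9.4,.17),8)
E
```

```text
0 [0.0264, 0.028, 0.0048] [-0.0022, 0.0213, 0.0247]
1 [0.027, 0.0273, 0.0054] [-0.0022, 0.0213, 0.0247]
2 [0.0275, 0.0267, 0.0061] [-0.0022, 0.0213, 0.0247]
3 [0.028, 0.026, 0.0067] [-0.0022, 0.0213, 0.0247]
4 [0.0285, 0.0252, 0.0074] [-0.0022, 0.0213, 0.0247]
5 [0.029, 0.0245, 0.008] [-0.0022, 0.0213, 0.0247]
6 [0.0294, 0.0238, 0.0087] [-0.0022, 0.0213, 0.0247]
7 [0.0298, 0.023, 0.0094] [-0.0022, 0.0213, 0.0247]
```

>>> {"name": "apply_moves", "arguments": {"plan": [[0.026, 0.028, 0.005, -0.002, 0.021, 0.025, 1], [0.027, 0.027, 0.005, -0.002, 0.021, 0.025, 1], [0.028, 0.027, 0.006, -0.002, 0.021, 0.025, 1], [0.028, 0.026, 0.007, -0.002, 0.021, 0.025, 1], [0.029, 0.025, 0.007, -0.002, 0.021, 0.025, 1], [0.029, 0.025, 0.008, -0.002, 0.021, 0.025, 1], [0.029, 0.024, 0.009, -0.002, 0.021, 0.025, 1], [0.03, 0.023, 0.009, -0.002, 0.021, 0.025, 1]]}}

```text
t: 12.58
tcp_pos: [0.6268, 0.0341, 0.1602]
tool_rot: [0.761, 0.643, 0.063, -0.056]
force: [0.3, -0.3, -3.5]
finger_gap: 0.652
gripper_force: 49.0
```

>>> {"name": "apply_moves", "arguments": {"plan": [[0, 0, 0, 0, 0, 0, 1], [0, 0, 0, 0, 0, 0, 1]]}}

```text
t: 12.82
tcp_pos: [0.6257, 0.0331, 0.1604]
tool_rot: [0.761, 0.644, 0.062, -0.056]
force: [-0.1, -0.2, -3.4]
finger_gap: 0.656
gripper_force: 49.3
```

```bash
python3 - <<'E'
from h import *
s=sense();im=snapshot("wrist")[:,:,::-1].copy();sd=snapshot("side")[:,:,::-1].copy()
R=Rn.from_quat(s["tool_rot"]);T=np.array([.6276,.0417,.1132])
print(s["t"],s["tcp_pos"],s["force"],"to T",R.inv().apply(T-s["tcp_pos"]).round(4),(R.inv()*pose(-9.4,.17)).as_rotvec().round(3))
S=cam("side");P0=np.array([.5752,-.2734,.032]);d=np.array([.1633,.9866,0]);ex=d*np.cos(.17)+[0,0,np.sin(.17)];ey=np.array([-.9866,.1633,0]);ez=np.cross(ex,ey)
b,_=blobs(sd,(50,90,50),(85,255,255),30);print(b,"expect panel at rest",proj(S,P0+.056*ex+.075*ez))
cv2.imwrite("pics/v5.png",np.hstack([im,cv2.copyMakeBorder(cv2.resize(sd[120:260,200:344],(288,280)),0,104,0,0,0)]))
E
```

```text
12.825 [0.62571078 0.03312071 0.16042935] [-0.13043382 -0.19908271 -3.36645221] to T [0.0008 0.0007 0.048 ] [-0.005  0.002 -0.002]
[(176, [320.4, 193.2], [313, 186, 16, 15]), (75, [313.3, 207.5], [297, 202, 34, 12]), (42, [400.5, 380.2], [394, 375, 16, 9])] expect panel at rest [[320.7889996  193.14573569]]
```

View pics/v5.png

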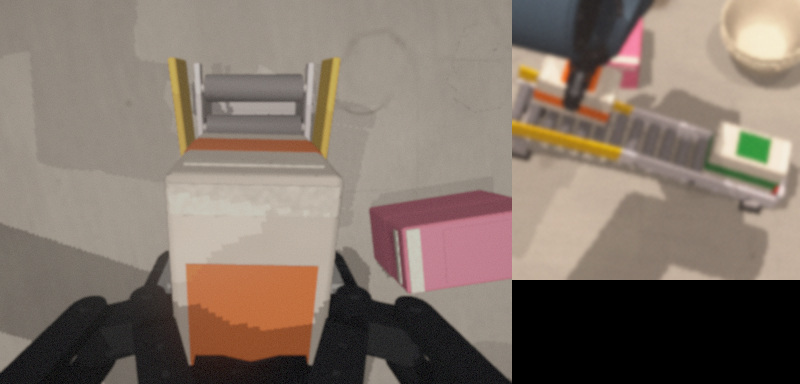

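The green carton is at rest upright against the stop: its panel is at (320.4,193.2) and the expected pixel is (320.8,193.1). The orange carton is centred and aligned over the mouth, so I lower it.

>>> {"name": "apply_moves", "arguments": {"plan": [[0.001, 0.001, 0.012, 0, 0, 0, 1], [0, 0, 0.015, 0, 0, 0, 1], [0, 0, 0.01, 0, 0, 0, 1], [0, 0, 0.005, 0, 0, 0, 1], [0, 0, 0.002, 0, 0, 0, 1], [0, 0, 0, 0, 0, 0, 1]]}}

```text
t: 13.68
tcp_pos: [0.6296, 0.0413, 0.1181]
tool_rot: [0.761, 0.644, 0.063, -0.055]
force: [0.2, 0.0, -4.4]
finger_gap: 0.65
gripper_force: 49.4
```

>>> {"name": "apply_moves", "arguments": {"plan": [[0, 0, 0.001, 0, 0, 0, 1], [0, 0, 0, 0, 0, 0, 1]]}}

```text
t: 13.92
tcp_pos: [0.6296, 0.0414, 0.1173]
tool_rot: [0.761, 0.644, 0.063, -0.055]
force: [0.2, -0.7, -4.7]
finger_gap: 0.649
gripper_force: 49.4
```

>>> {"name": "apply_moves", "arguments": {"plan": [[0, -0.0015, 0.0015, 0, 0, 0, 1], [0, 0, 0.001, 0, 0, 0, 1], [0, 0, 0, 0, 0, 0, 1]]}}

```text
t: 14.3
tcp_pos: [0.6279, 0.0422, 0.1145]
tool_rot: [0.761, 0.643, 0.063, -0.056]
force: [0.1, 0.2, -3.8]
finger_gap: 0.65
gripper_force: 49.4
```

>>> {"name": "apply_moves", "arguments": {"plan": [[0, 0, 0.001, 0, 0, 0, 1], [0, 0, 0, 0, 0, 0, 1]]}}

```text
t: 14.55
tcp_pos: [0.628, 0.0423, 0.1135]
tool_rot: [0.761, 0.644, 0.063, -0.055]
force: [-0.1, -0.1, -4.4]
finger_gap: 0.653
gripper_force: 49.4
```

>>> {"name": "apply_moves", "arguments": {"plan": [[0, 0, 0.001, 0, 0, 0, 1], [0, 0, 0, 0, 0, 0, 1]]}}

```text
t: 14.8
tcp_pos: [0.6282, 0.0424, 0.1127]
tool_rot: [0.761, 0.643, 0.063, -0.055]
force: [-0.9, 0.0, -3.1]
finger_gap: 0.654
gripper_force: 49.6
```

>>> {"name": "apply_moves", "arguments": {"plan": [[0, 0, 0.001, 0, 0, 0, 1], [0, 0, 0, 0, 0, 0, 1]]}}

```text
t: 15.05
tcp_pos: [0.6282, 0.0425, 0.1125]
tool_rot: [0.761, 0.644, 0.064, -0.055]
force: [-2.2, -0.6, 3.4]
finger_gap: 0.651
gripper_force: 50.1
```

The rollers now carry it at a light contact force, so I release.

>>> {"name": "apply_moves", "arguments": {"plan": [[0, 0, 0, 0, 0, 0, -1], [0, 0, 0, 0, 0, 0, -1], [0, 0, 0, 0, 0, 0, -1], [0, 0, 0, 0, 0, 0, -1], [0, 0, -0.02, 0, 0, 0, -1], [0, 0, -0.035, 0, 0, 0, -1], [0, 0, -0.035, 0, 0, 0, -1], [0, 0, -0.02, 0, 0, 0, -1]]}}

```text
t: 16.05
tcp_pos: [0.6261, 0.024, 0.2221]
tool_rot: [0.761, 0.644, 0.064, -0.054]
force: [1.3, -0.2, -0.3]
finger_gap: 0.998
gripper_force: 0.0
```

>>> {"name": "apply_moves", "arguments": {"plan": [[0, 0, 0, 0, 0, 0, -1], [0, 0, 0, 0, 0, 0, -1], [0, 0, 0, 0, 0, 0, -1], [0, 0, 0, 0, 0, 0, -1], [0, 0, 0, 0, 0, 0, -1], [0, 0, 0, 0, 0, 0, -1], [0, 0, 0, 0, 0, 0, -1], [0, 0, 0, 0, 0, 0, -1]]}}

```text
t: 17.05
tcp_pos: [0.6254, 0.0244, 0.2201]
tool_rot: [0.761, 0.644, 0.063, -0.055]
force: [0.1, -1.0, -0.5]
finger_gap: 1.0
gripper_force: 0.0
```

>>> {"name": "apply_moves", "arguments": {"plan": [[0, 0, 0, 0, 0, 0, -1], [0, 0, 0, 0, 0, 0, -1], [0, 0, 0, 0, 0, 0, -1], [0, 0, 0, 0, 0, 0, -1], [0, 0, 0, 0, 0, 0, -1], [0, 0, 0, 0, 0, 0, -1], [0, 0, 0, 0, 0, 0, -1], [0, 0, 0, 0, 0, 0, -1]]}}

```text
t: 18.05
tcp_pos: [0.6253, 0.0244, 0.2201]
tool_rot: [0.761, 0.643, 0.063, -0.055]
force: [0.8, -0.4, 0.1]
finger_gap: 1.0
gripper_force: 0.0
```

```bash
python3 - <<'E'
from h import *
sd=snapshot("side")[:,:,::-1].copy();print(sense()["t"])
S=cam("side");P0=np.array([.5752,-.2734,.032]);d=np.array([.1633,.9866,0]);ex=d*np.cos(.17)+[0,0,np.sin(.17)];ey=np.array([-.9866,.1633,0]);ez=np.cross(ex,ey)
for k in range(2):
    im=sd if k==0 else snapshot("side")[:,:,::-1].copy()
    print([b for b in blobs(im,(50,90,50),(85,255,255),30)[0]][:2],blobs(im,(6,150,150),(16,255,255),30)[0])
print(proj(S,np.array([P0+.056*ex+.075*ez,P0+.168*ex+.075*ez])))
cv2.imwrite("pics/v6.png",cv2.resize(sd[100:280,160:400],(720,540)))
E
```

```text
18.1
[(181, [320.2, 193.0], [312, 186, 17, 15]), (74, [314.1, 207.7], [298, 202, 33, 12])] [(196, [283.6, 181.7], [275, 174, 18, 16]), (120, [277.4, 196.0], [260, 189, 36, 14])]
[(181, [320.3, 193.1], [312, 186, 17, 15]), (71, [314.3, 207.7], [298, 202, 33, 12])] [(196, [283.6, 181.7], [275, 174, 18, 16]), (125, [277.5, 196.1], [260, 189, 36, 15])]
[[320.7889996  193.14573569]
 [284.33730776 181.74398607]]
```

View pics/v6.png

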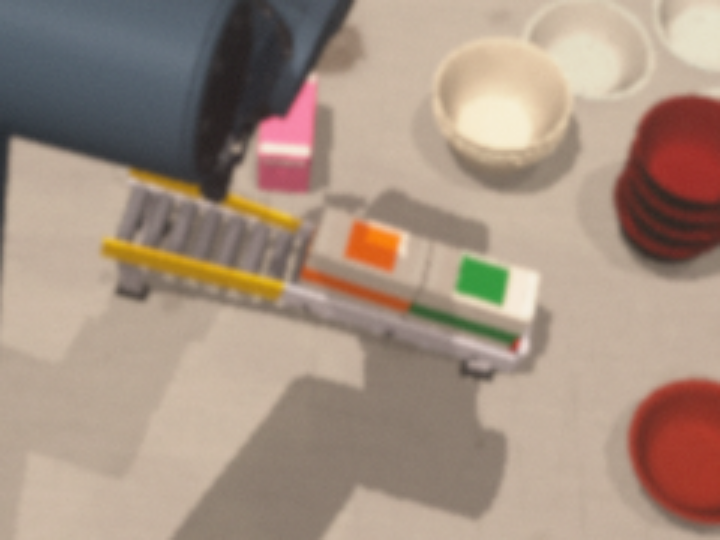

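Both cartons are upright and at rest: green at (482,280) against the stop, and orange at (372,247) against green. The gripper is clear of them.

```bash
python3 -c "
from station import *
print(sign_off())"
```

```text
the job is handed in; nothing more can be done
None
```

The job is handed in at about 18 s of the 64 s: the green carton rolled down and rests against the red stop, and the orange one rests against it, both upright with nothing else touched.

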